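Lap the last two boards on a mating-hive roof

TASK

Finish the sloping roof of the small hive with the two long loose cedar boards, working upwards from the nailed one: lay the first overlapping the nailed board with its lower edge on the lower marked line, then the second overlapping that one with its lower edge on the upper marked line, both level along the lines and centred across the roof, lying snug. The thin boards split easily: grip them with about 10 N, never 20, set them down softly rather than dropping or pressing them, and leave the short offcut and the other things on the bench alone.

Things in the scene. Friction and masses are not known exactly. Their poses are not given: they have to be found in the camera images.
- hive: small white wooden hive box, fixed to the bench, 226 mm wide, under 200 mm high, its origin on the bench under the roof; its lean-to roof rises away from the robot along the hive's x axis (about +x, the hive may be turned about the vertical by up to 0.3 rad)
- slope: roof deck, dark gritty felt, 226 mm wide (y), 170 mm long (x), pitched 35 degrees. Origin on the deck surface at the eave, mid-width, 95 mm above the bench, below the nailed board's lower edge; x points up the slope, y along the boards (level), z out of the deck. Rough wood and felt hold a board where it is laid
- nailed (a point): centre of the nailed lowest board, 58 x 170 x 7 mm like the loose ones, fixed to the roof; axes as the slope's. It is tipped 9.6 degrees from the deck, so 25.4 from level: lower edge raised 9.7 mm on a starter strip, upper edge on the deck. Each further board lies parallel to it, flat on the 16 mm overlap of the board below, its upper edge on the deck
- line1 (a point): point at mid-width on the deck on the lower marked line: white across the deck and the nailed board, 42 mm up the slope from the eave; axes as the slope's. A board laid right has its underside's lower edge over this line (seen square to the deck), its centre 29 mm up the slope and 8.3 mm out of the deck from this point
- line2 (a point): the same for the upper marked line, white across the deck, 84 mm up the slope from the eave; axes as the slope's; the second board's centre also comes 29 mm up the slope and 8.3 mm out of the deck from here
- board_a: thin rough-sawn cedar roofing board, flat and rectangular, 58 mm wide (x), 170 mm long (y), 7 mm thick (z), 30 to 65 g, edges plain, both faces and both long edges alike; starts lying flat on the table, anywhere to the left or right of the hive; origin at the centre of the solid (3.5 mm above the table at the start)
- board_b: thin rough-sawn cedar roofing board, flat and rectangular, 58 mm wide (x), 170 mm long (y), 7 mm thick (z), 30 to 65 g, edges plain, both faces and both long edges alike; starts lying flat on the table, anywhere to the left or right of the hive; origin at the centre of the solid (3.5 mm above the table at the start); interchangeable with board_a
- offcut: short offcut of the same board, 58 x 105 x 7 mm, flat on the table among the boards; not used; origin at its centre
- hammer: hammer lying on the bench at the far left; leave alone
- honey_jar: amber jar, 72 mm wide, 100 mm high, beyond the hive at the right; leave alone
- hive_tool: flat steel hive tool, 200 mm long, lying on the bench at the right; leave alone
- cup_plate: white plate 100 x 200 mm with rows of amber cell cups, beyond the hive; leave alone
- bee_brush: brush lying on the bench near the robot at the right; leave alone
- nail_cup: small steel bowl, 68 mm wide, 50 mm high, near the robot at the left; leave alone
Not all that is in view belongs to the job. What is shaped like the board_a but yellow is not meant.

How it is judged:
By the outcome, as a careful person would: the job done as asked, in the order asked, and still so for the second after the job is handed in, with the robot touching nothing.
It also fails if it takes over 64 s, if anything falls off the work surface, if the arm or the gripper's body presses on something with over 40 N, if the wrist force passes 120 N, or if a joint passes its speed limit or range.

ROBOT

A 6-joint arm with a two-finger parallel gripper is mounted at the origin on the work surface. World frame = base frame: x ahead of the robot, y to its left, z up, the work surface at z = 0. Lengths are in mm, angles in rad, forces in N, time in s.
With the tool pointing down it reaches from about 300 to 775 mm from the base axis. Payload 14.6 kg.
Tool frame: the origin (TCP) lies between the finger pads; the fingertips stand 19 mm ahead of it and the grasp point (between the pads) is the TCP (manip.tcp_to_tips is the distance from the TCP to the fingertips, in mm); x points along the fingers, z is the direction in which the jaws open and shut, and the axes are right-handed (so a half turn about x gives the same grasp; the last joint's range is limited). The gripper opens to 94 mm and grips with 3 to 60 N. Pads are 16 mm wide; open, the fingers measure 119 mm over their backs; the gripper's body (75 mm by 177 mm) begins 78 mm behind the grasp point.
Start: joints at [1.073, 0.3, 1.521, -0, 1.321, -0.067], TCP at [229.675, 499.739, 224.446] pointing down, gripper open.
Joint ranges: [-3.03, 3.03], [-0.79, 2.21], [0.23, 2.52], [-1.04, 4.18], [0, 3.07], [-2.55, 2.55]. Speed limits (rad/s): [2.22, 2.22, 2.57, 3.14, 3.14, 3.14].

INTERFACE

Orientations are given as [roll, pitch, yaw] about the fixed x, y, z axes, in that order (R = Rz(yaw) Ry(pitch) Rx(roll)).
In Python, from cell import manip gives the robot as it stands.
- The arm moves only by the tool jog_arm, never from a script. Its argument "moves" is a list that holds one entry, the list of rows, each a list of 6 numbers: the shift along the world's x, y, z in mm, then the turn, a rotation vector about the world's x, y, z in degrees. In form: [[[dx, dy, dz, wx, wy, wz], ...]]. A call has 1 to 5 rows; each row shifts and turns the pose as measured when the row begins; what a row does not reach is not made up. A row lasts 1/10 s, in which the tool goes at most 50 mm and 8.59 degrees, less where a joint would pass 70% of its speed; a pose out of reach is approached as far as the arm can. A call is refused whole if a number of a shift passes 50 or a number of a turn 8.59, either way. A call with a gripper value outside its range is refused whole. "gripper" is the opening, from -1 (shut) to 1 (fully open), set as the call begins (left out, the last holds). The fingers move at their own pace and stop on an object; "squeeze" is the grip in N (left out, the last holds). Time passes only in rows, so rows that do not move let the fingers close. It gives the time, the measured TCP pose, the force and the opening at its end, in the units of the state.
- manip.read_state(): the state, without advancing time (a new reading comes with each control period).
- manip.camera(name): name is "scene" or "side" or "wrist"; returns (picture, depth): 420x560x3 uint8, blue, green, red; 420x560 float32, mm along the optical axis (not along the pixel's ray), 0 where there is no reading.
- manip.camera_params(name): a dict with "fx", "fy", "cx", "cy" (pixels), "rvec" (rotation vector, rad) and "tvec" (3), from world to camera coordinates, as OpenCV has them. Camera axes: x right, y down, z forward; pixel columns grow to the right and rows downward; lengths in mm; the calibration is good to about 2 mm. A picture is of the moment at which its call begins: read the wrist's pose just before it. camera_params takes no time and is no camera call; for the wrist camera it gives the pose at the moment of the call.
- manip.sign_off(): hands the job in, once; it reports no verdict.
The state is a dict: "clock": time; "joints": joint angles; "qd": joint speeds; "effort": joint torques, N m; "eef_pos": TCP position; "eef_rot": TCP orientation; "wrist_force": force on the tool from outside, world axes, zero at the start; "moment": the same for the moment, N m; "finger_gap": finger opening in mm.
Only numpy, scipy, OpenCV 4.12 (cv2) and the standard library are available. Lean on these libraries where they do the work, as an engineer would, in place of code of your own. Each camera call takes 0.05 s, during which the arm holds its last target. There are 200 camera calls.

## Working session

There is one attempt and no reset: what is moved stays moved. The work goes in short steps, Python scripts to look and compute and a tool call to move; the robot and the scene stay as the last step left them, time stands still between calls to the robot, and variables do not carry over. Pictures are saved under pics/ and viewed, about 8 in all and at most 12, crops included, and the job is handed in when it is done.

Besides the shell and the picture viewer there is one more tool, called after "Emit:" by a JSON object that holds its "fn" and its "kwargs", one argument or row to a line. jog_arm: Moves the arm, as the interface text tells. Its arguments: {"type":"object","properties":{"moves":{"type":"array","items":{"type":"array","items":{"type":"array","items":{"type":"number"}}}},"gripper":{"type":"number"},"squeeze":{"type":"number"}},"required":["moves"]}

```bash
ls; mkdir -p pics; python3 - <<'E'
from cell import manip
import cv2,numpy as np
print(manip.read_state())
for n in("scene","side"):
    im,d=manip.camera(n);p=manip.camera_params(n);print(n,p)
    cv2.imwrite(f"pics/{n}0.png",im);np.savez(f"pics/{n}0.npz",im=im,d=d,**{k:np.array(v) for k,v in p.items()})
a=cv2.imread("pics/scene0.png");b=cv2.imread("pics/side0.png")
E
```

```text
pics
{'clock': 0.0, 'joints': array([ 1.07338852e+00,  3.00453245e-01,  1.52160610e+00,  1.40114173e-05,
        1.32069613e+00, -6.65875672e-02]), 'qd': array([-0.00094319,  0.00090729, -0.00022069, -0.00152774, -0.00065387,
       -0.00060775]), 'effort': array([-2.99133862e-03, -5.31815708e+01, -3.52731264e+01,  7.05914805e-02,
        2.45326204e-02, -8.67112180e-05]), 'eef_pos': array([229.56267528, 499.52572045, 223.88553036]), 'eef_rot': array([ 3.06333448,  1.56963343, -2.07987821]), 'wrist_force': array([ 0.5675645 , -0.05594578, -0.18052377]), 'moment': array([ 0.04094981,  0.00802118, -0.0133001 ]), 'finger_gap': 94.14820682780557}
scene {'fx': 431.6570127388793, 'fy': 431.6570127388793, 'cx': 280.7028337791029, 'cy': 207.0396065262552, 'rvec': array([ 1.92329977,  1.44263814, -0.60278075]), 'tvec': array([-161.62218133, -310.46897965, 1489.46183707])}
side {'fx': 401.27615289666835, 'fy': 401.27615289666835, 'cx': 280.0998337213205, 'cy': 210.1609871202745, 'rvec': array([ 0.29762167, -2.77275544,  1.20746743]), 'tvec': array([560.8835202 , 166.55740513, 916.77920365])}
```

View pics/scene0.png

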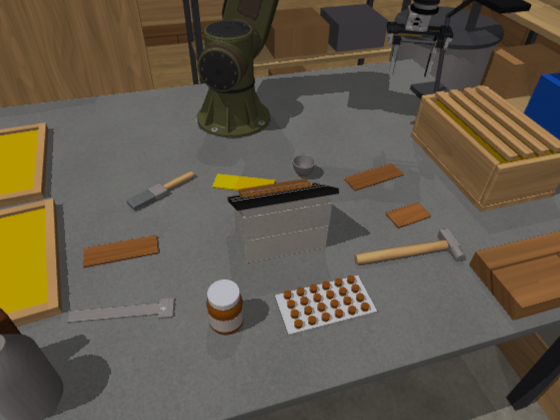

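View pics/side0.png

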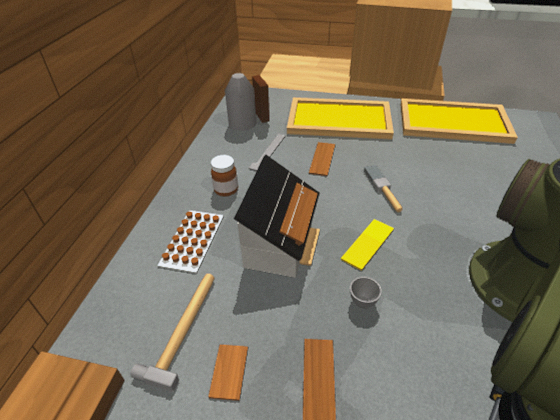

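Scene view: the candidates are the cedar boards at (374,177) and (120,250), the short offcut at (408,215), the yellow decoy at (243,183), and the nailed board on the hive at (275,187). I choose the two long cedar ones. In the side view, the roof has its white lines near (278,210) and (298,215), and the boards are at (319,385) and (322,158).

```bash
cat > h.py <<'E'
import cv2,numpy as np
from scipy.spatial.transform import Rotation as Ro
def cam(p):
    R=cv2.Rodrigues(np.array(p["rvec"],float))[0];t=np.array(p["tvec"],float);return R,t
def rays(p,uv):
    R,t=cam(p);uv=np.atleast_2d(uv).astype(float)
    d=np.c_[(uv[:,0]-p["cx"])/p["fx"],(uv[:,1]-p["cy"])/p["fy"],np.ones(len(uv))]
    return -R.T@t,d@R
def onplane(p,uv,n,c):   # n.x=c
    o,d=rays(p,uv);return o+d*((c-o@n)/(d@n))[:,None]
def onz(p,uv,z): return onplane(p,uv,np.array([0,0,1.]),z)
def pts(p,d,mask):
    v,u=np.nonzero(mask&(d>0));o,r=rays(p,np.c_[u,v]);return o+r*d[v,u][:,None],np.c_[u,v]
def cedar(im):
    h=cv2.cvtColor(im,cv2.COLOR_BGR2HSV);return cv2.inRange(h,(5,120,50),(17,255,255))
def rects(p,im,z=7,amin=60):
    out=[]
    m=cv2.morphologyEx(cedar(im),cv2.MORPH_CLOSE,np.ones((3,3)))
    for c in cv2.findContours(m,cv2.RETR_EXTERNAL,cv2.CHAIN_APPROX_NONE)[0]:
        if cv2.contourArea(c)<amin: continue
        X=onz(p,c[:,0],z)[:,:2].astype(np.float32)
        out.append((c[:,0].mean(0).round(),)+cv2.minAreaRect(X))
    return out
E
python3 - <<'E'
from h import *
for n in("scene","side"):
    z=np.load(f"pics/{n}0.npz");p={k:z[k] for k in("fx","fy","cx","cy","rvec","tvec")};im=z["im"];d=z["d"]
    print(n,"campos",rays(p,[[0,0]])[0])
    for r in rects(p,im):
        if 45<max(r[2])<260: print(r[0],np.round(r[1]),np.round(r[2]),round(r[3],1))
    if n=="side":
        g=im.astype(int);dark=(g.max(2)<45);roi=np.zeros(d.shape,bool);roi[150:265,230:325]=1
        X,uv=pts(p,d,dark&roi)
        X=X[X[:,2]>80];
        for _ in range(4):
            c=X.mean(0);w=np.linalg.svd(X-c)[2][2];w*=np.sign(w[2]);X=X[abs((X-c)@w)<6]
        print("roof",len(X),c,w,"pitch",np.degrees(np.arccos(w[2])),"yaw",np.degrees(np.arctan2(-w[1],-w[0])))
        cv2.imwrite("pics/roof0.png",cv2.resize(im[140:280,220:340],None,fx=5,fy=4,interpolation=cv2.INTER_CUBIC))
E
```

```text
scene campos [1287.02645632 -236.23622573  792.94679979]
[552. 399.] [1101.  352.] [38. 97.] 47.8
[522. 352.] [1026.  372.] [72. 96.] 0.2
[225. 310.] [ 757. -183.] [75. 56.] 82.4
[293. 309.] [795. -44.] [17. 95.] 89.9
[306. 305.] [795. -15.] [17. 96.] 89.5
[319. 303.] [795.  16.] [96. 18.] 0.1
[332. 299.] [795.  46.] [17. 97.] 89.6
[345. 296.] [796.  76.] [18. 97.] 89.3
[357. 293.] [796. 106.] [18. 95.] 89.6
[400. 252.] [715. 261.] [241.  28.] 86.2
[120. 251.] [ 528. -389.] [169.  61.] 89.1
[408. 215.] [603. 338.] [ 59. 106.] 8.0
[275. 188.] [405.  31.] [210.  39.] 88.8
[180. 181.] [ 303. -221.] [20. 90.] 30.6
[373. 176.] [432. 321.] [ 61. 171.] 9.4
[452.   2.] [-843. 1427.] [162.  98.] 77.0
side campos [413.1573417  665.70432489 754.29076853]
[228. 372.] [599. 343.] [ 57. 105.] 7.6
[318. 380.] [429. 318.] [ 58. 154.] 9.8
[187. 324.] [715. 251.] [231.  13.] 85.3
[211. 226.] [766. -21.] [18. 80.] 0.6
[202. 225.] [791. -21.] [16. 83.] 1.0
[224. 175.] [ 804. -238.] [74. 64.] 25.1
[322. 158.] [ 524. -385.] [173.  57.] 89.1
roof 3243 [590.33608762  14.06945417 150.8513942 ] [-0.5730812   0.01695524  0.81932317] pitch 34.98290200429071 yaw -1.6946646255305
```

View pics/roof0.png

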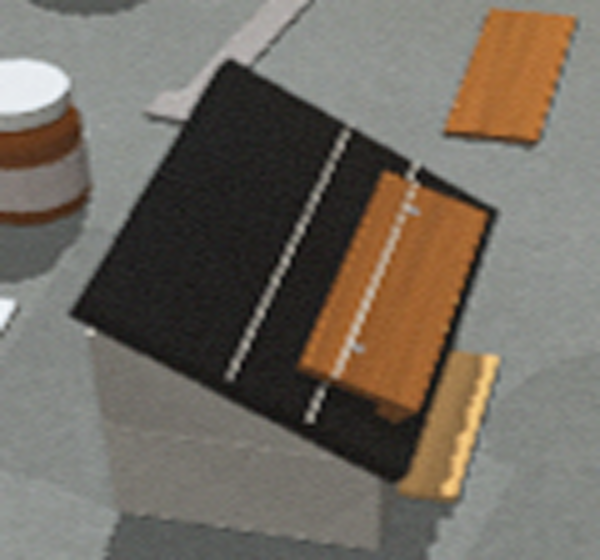

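```bash
python3 - <<'E'
from h import *
from cell import manip
s=manip.read_state();R=Ro.from_euler("xyz",s["eef_rot"]).as_matrix();print("tool axes cols\n",R.round(3))
p=manip.camera_params("wrist");Rc,t=cam(p);C=-Rc.T@t
print("cam in tool",(R.T@(C-s["eef_pos"])).round(1),"axis in tool",(R.T@Rc[2]).round(3),"fx",p["fx"])
z=np.load("pics/side0.npz");p={k:z[k] for k in("fx","fy","cx","cy","rvec","tvec")};im=z["im"];d=z["d"]
w=np.array([-0.5730812,0.01695524,0.81932317]);c=np.array([590.336,14.069,150.851])
g=im.astype(int).min(2);roi=np.zeros(d.shape,np.uint8)
m=(g>110).astype(np.uint8)
poly=np.array([[266,158],[319,193],[301,258],[237,217]]);cv2.fillConvexPoly(roi,poly,1)
m=(m&cv2.erode(roi,np.ones((5,5)))) 
v,u=np.nonzero(m);X=onplane(p,np.c_[u,v],w,w@c)
up=np.array([w[2],0,0])-0; ex=np.array([0,0,1])-w*w[2];ex/=np.linalg.norm(ex);ey=np.cross(w,ex)
s_=(X-c)@ex;y_=(X-c)@ey
print(np.c_[u,v,s_.round(1),y_.round(1),X[:,2].round(1)][::6])
# deck corners
print("corner", [(q,onplane(p,[q],w,w@c).round(1)) for q in poly.tolist()])
E
```

```text
tool axes cols
 [[-0.    -0.909  0.418]
 [-0.001  0.418  0.909]
 [-1.     0.    -0.001]]
cam in tool [-160.9   70.4    0. ] axis in tool [ 0.97  -0.244  0.   ] fx 316.30637019947
[[ 287.   176.   -11.9 -113.   144.1]
 [ 285.   183.   -13.6  -86.5  143. ]
 [ 283.   188.   -13.5  -67.   143.1]
 [ 282.   190.   -13.   -59.   143.4]
 [ 303.   193.   -66.5  -95.1  112.7]
 [ 280.   197.   -14.7  -34.4  142.4]
 [ 299.   199.   -61.4  -67.7  115.6]
 [ 278.   202.   -14.5  -16.4  142.5]
 [ 296.   204.   -58.2  -46.4  117.5]
 [ 276.   206.   -13.5   -1.5  143.1]
 [ 296.   208.   -61.5  -34.7  115.6]
 [ 294.   210.   -58.3  -25.   117.4]
 [ 293.   212.   -57.5  -17.3  117.9]
 [ 294.   214.   -61.5  -13.6  115.6]
 [ 272.   217.   -14.2   35.   142.7]
 [ 292.   218.   -59.9    1.4  116.5]
 [ 292.   220.   -61.5    6.8  115.6]
 [ 269.   223.   -12.7   55.4  143.5]
 [ 269.   225.   -14.4   60.4  142.6]
 [ 290.   226.   -61.5   26.7  115.6]
 [ 292.   227.   -66.9   25.7  112.5]
 [ 289.   229.   -61.5   36.4  115.6]
 [ 287.   231.   -58.5   45.1  117.3]
 [ 284.   238.   -57.1   67.9  118.1]]
corner [([266, 158], array([[ 631.9, -109.9,  182.5]])), ([319, 193], array([[ 497.6, -115.5,   88.7]])), ([301, 258], array([[503.3, 106.1,  88.1]])), ([237, 217], array([[639.4, 104.9, 183.3]]))]
```

Emit:
{"fn": "jog_arm", "kwargs": {
  "moves": [
    [[17,-48,11,0,0,-7],[17,-48,11,0,0,-7],[17,-48,11,0,0,-7],[17,-48,11,0,0,-7],[17,-48,11,0,0,-7]]
  ]
}}

```text
clock: 0.6
eef_pos: [309.0, 265.9, 273.4]
eef_rot: [3.134, 1.562, -2.633]
wrist_force: [1.1, -0.1, 1.0]
finger_gap: 93.9
```

Emit:
{"fn": "jog_arm", "kwargs": {
  "moves": [
    [[17,-48,11,0,0,-7],[17,-48,11,0,0,-7],[17,-48,11,0,0,-7],[17,-48,11,0,0,-7],[17,-48,11,0,0,-3]]
  ]
}}

```text
clock: 1.1
eef_pos: [387.7, 34.3, 326.3]
eef_rot: [3.123, 1.563, 3.073]
wrist_force: [0.8, 1.3, 0.2]
finger_gap: 94.1
```

Emit:
{"fn": "jog_arm", "kwargs": {
  "moves": [
    [[0,0,0,0,0,0],[0,0,0,0,0,0]]
  ]
}}

```text
clock: 1.3
eef_pos: [388.8, 29.4, 326.8]
eef_rot: [-3.09, 1.564, 3.133]
wrist_force: [-0.3, 0.1, -0.3]
finger_gap: 93.8
```

```bash
cat >> h.py <<'E'
def grab(manip,name,f):
    s=manip.read_state();p=manip.camera_params(name);im,d=manip.camera(name)
    cv2.imwrite(f"pics/{f}.png",im);np.savez(f"pics/{f}.npz",im=im,d=d,**{k:np.array(v) for k,v in p.items()});return s,p,im,d
def load(f):
    z=np.load(f"pics/{f}.npz");return {k:z[k] for k in("fx","fy","cx","cy","rvec","tvec")},z["im"],z["d"]
E
python3 - <<'E'
from h import *
from cell import manip
s,p,im,d=grab(manip,"wrist","w1");print(s["clock"],s["eef_pos"],Ro.from_euler("xyz",s["eef_rot"]).as_matrix().round(3),s["joints"].round(2))
E
```

```text
1.3 [388.77882398  29.41381299 326.84978058] [[-0.007  0.06   0.998]
 [ 0.     0.998 -0.06 ]
 [-1.    -0.    -0.007]] [-0.02 -0.13  1.75 -0.    1.53  0.04]
```

View pics/w1.png

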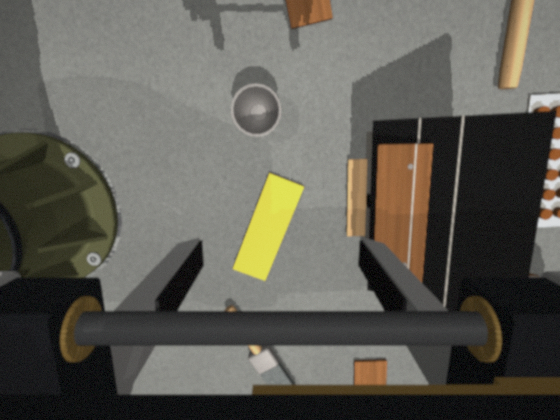

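The wrist view shows the roof: line 1 runs from (420,118), line 2 from (462,117) to (447,290), and the nailed board starts at (405,143). Next I measure the hive frame.

```bash
cat > m.py <<'E'
from h import *
p,im,d=load("w1")
g=im.astype(int);h=cv2.cvtColor(im,cv2.COLOR_BGR2HSV)
roi=np.zeros(d.shape,bool);roi[112:235,370:552]=1
dark=(g.max(2)<50)&roi
X,uv=pts(p,d,dark);X=X[X[:,2]>60]
for _ in range(6):
    c=X.mean(0);w=np.linalg.svd(X-c,full_matrices=False)[2][2];w*=np.sign(w[2]);X=X[abs((X-c)@w)<3]
print("plane",len(X),c.round(1),w.round(4),"pitch",np.degrees(np.arccos(w[2])),"yaw",np.degrees(np.arctan2(-w[1],-w[0])))
bright=(g.min(2)>95)
def line(cols,rows,name):
    u=[];v=[]
    for r in rows:
        a=g[r,cols[0]:cols[1]].sum(1).astype(float);a-=np.median(a)
        a=np.clip(a-0.4*a.max(),0,None);uu=(a*np.arange(cols[0],cols[1])).sum()/a.sum();u.append(uu);v.append(r)
    u=np.array(u);v=np.array(v);k=np.polyfit(v,u,1);ok=abs(u-np.polyval(k,v))<1.5
    P=onplane(p,np.c_[u,v][ok],w,w@c);q=np.linalg.svd(P-P.mean(0),full_matrices=False)[2][0]*1
    q*=np.sign(q[1]);print(name,ok.sum(),P.mean(0).round(1),"dir",q.round(4),"yaw",np.degrees(np.arctan2(-q[0],q[1])).round(2))
line((437,475),range(124,240),"line2");line((411,428),range(121,140),"line1deck")
# edges of deck in line2 direction: +y edge transitions along columns
for col in (440,480,500,520):
    a=g[:,col].sum(1);r=[i for i in range(95,300) if (a[i]<130)!=(a[i-1]<130)]
    print(col,r,[onplane(p,[[col,i-.5]],w,w@c).round(1).tolist()[0] for i in r])
# nailed board
m=cv2.inRange(h,(5,100,40),(18,255,255));m[:, :368]=0;m[:,440:]=0;m[:130]=0;m[235:]=0
X,uv=pts(p,d,m>0)
for _ in range(4):
    cn=X.mean(0);wn=np.linalg.svd(X-cn,full_matrices=False)[2][2];wn*=np.sign(wn[2]);X=X[abs((X-cn)@wn)<3]
print("nailed plane",cn.round(1),wn.round(3),np.degrees(np.arccos(wn[2])))
top=[(c_,np.nonzero(m[:,c_])[0].min()) for c_ in range(385,428,6)];print("nailed +y end",[onplane(p,[q],wn,wn@cn).round(1)[0].tolist() for q in top])
rows=range(160,230,10);e=[(r,np.nonzero(m[r])[0].min(),np.nonzero(m[r])[0].max()) for r in rows]
for r,a,b in e: print(r,onplane(p,[[a-.5,r],[b+.5,r]],wn,wn@cn).round(1).tolist())
for r in rects(p,im,7):
    if 45<max(r[2])<260: print(r[0],np.round(r[1]),np.round(r[2]),round(r[3],1))
E
python3 m.py
```

```text
plane 14674 [594.   48.2 153.3] [-0.5737  0.0139  0.819 ] pitch 35.01753305366719 yaw -1.3864226161986444
line2 116 [580.1  35.2 143.8] dir [2.540e-02 9.997e-01 8.000e-04] yaw -1.45
line1deck 19 [547.1  92.8 119.7] dir [ 2.300e-02  9.997e-01 -9.000e-04] yaw -1.32
440 [118] [[564.3, 104.8, 131.5]]
480 [116, 298] [[594.3, 104.0, 152.6], [605.6, -94.3, 163.9]]
500 [115] [[608.0, 103.6, 162.2]]
520 [114] [[620.9, 103.2, 171.2]]
nailed plane [528.8  26.9 122.3] [-0.428  0.01   0.904] 25.376828664056966
nailed +y end [[511.4, 80.5, 113.5], [517.4, 80.3, 116.3], [523.3, 80.0, 119.1], [529.0, 79.7, 121.8], [534.7, 79.5, 124.5], [541.8, 32.1, 128.4], [545.9, 79.0, 129.8], [551.3, 78.7, 132.4]]
160 [[502.0, 61.3, 109.2], [557.0, 60.1, 135.3]]
170 [[502.0, 49.5, 109.4], [556.5, 49.2, 135.2]]
180 [[501.1, 37.5, 109.1], [556.1, 38.0, 135.1]]
190 [[501.2, 25.3, 109.2], [556.5, 26.7, 135.5]]
200 [[501.2, 12.9, 109.4], [556.1, 15.2, 135.4]]
210 [[501.3, 0.4, 109.6], [555.6, 3.5, 135.3]]
220 [[500.3, -12.4, 109.3], [555.1, -8.4, 135.2]]
[370. 373.] [ 526. -329.] [57. 57.] 86.8
[421. 209.] [602. -40.] [224.  23.] 88.6
[394. 196.] [558. -20.] [189.  55.] 88.6
[308.  11.] [439. 258.] [57. 34.] 7.7
```

Emit:
{"fn": "jog_arm", "kwargs": {
  "moves": [
    [[6,43,-20,0,0,2],[6,43,-20,0,0,2],[6,43,-20,0,0,2],[6,43,-20,0,0,2],[6,43,-20,0,0,2]]
  ]
}}

```text
clock: 1.85
eef_pos: [415.5, 253.6, 225.6]
eef_rot: [-3.089, 1.569, -2.963]
wrist_force: [0.9, -1.3, -0.4]
finger_gap: 93.8
```

Emit:
{"fn": "jog_arm", "kwargs": {
  "moves": [
    [[6,38,-25,0,0,2],[6,38,-25,0,0,1],[0,0,0,0,0,0],[0,0,0,0,0,0]]
  ]
}}

```text
clock: 2.25
eef_pos: [420.0, 341.9, 168.2]
eef_rot: [-2.854, 1.561, -2.655]
wrist_force: [-0.0, -0.6, 0.2]
finger_gap: 94.2
```

```bash
python3 - <<'E'
from h import *
from cell import manip
s,p,im,d=grab(manip,"wrist","w2");R=Ro.from_euler("xyz",s["eef_rot"]).as_matrix();print(s["clock"],s["eef_pos"].round(1),R.round(3).tolist())
for r in rects(p,im,7):
    if 45<max(r[2])<260: print(r[0],np.round(r[1],1),np.round(r[2],1),round(r[3],1))
# hive centre from side
p,im,d=load("side0");w=np.array([-.5737,.0139,.819]);c=np.array([594,48.2,153.3])
o,r=rays(p,[[290,172.5],[266,235]]);print("line2 ends side",onplane(p,[[290,172.5],[266,235]],w,w@c).round(1).tolist())
p,im,d=load("scene0");g=im.astype(int).max(2)
# upper deck edge in scene: leftmost/rightmost dark pixels
dark=(g<45);dark[:175]=0;dark[215:]=0;dark[:,:222]=0;dark[:,345:]=0
n,l,st,_=cv2.connectedComponentsWithStats(dark.astype(np.uint8));i=1+np.argmax(st[1:,4]);v,u=np.nonzero(l==i)
for q in (u.min(),u.max()):
    rr=v[u==q];print(q,rr.min(),rr.max(),[onz(p,[[q,k]],192.5).round(1)[0].tolist() for k in (rr.min(),rr.max())])
E
```

```text
2.25 [420.  341.9 168.2] [[-0.008, -0.198, 0.98], [-0.004, 0.98, 0.198], [-1.0, -0.003, -0.009]]
[448. 231.] [599.  342.9] [ 58.6 104.2] 7.6
[287. 212.] [428.2 326. ] [ 56.6 168.4] 9.1
line2 ends side [[573.5, -116.8, 141.7], [579.5, 104.6, 142.2]]
228 198 200 [[619.3, -136.4, 192.5], [625.4, -137.6, 192.5]]
338 190 192 [[656.6, 94.7, 192.5], [662.7, 92.2, 192.5]]
```

View pics/w2.png

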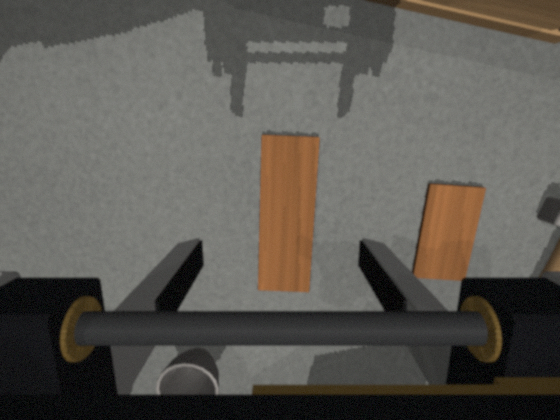

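The crop shows the full-length board A at (288,212) between the fingers, and the offcut apart at (450,230). This confirms the choice.

Emit:
{"fn": "jog_arm", "kwargs": {
  "moves": [
    [[4,-8,-35,0,0,-1.3],[4,-8,-35,0,0,-1],[0,0,-35,0,0,0],[0,0,-25,0,0,0],[0,0,0,0,0,0]]
  ]
}}

```text
clock: 2.8
eef_pos: [428.3, 324.1, 41.1]
eef_rot: [1.074, 1.569, 1.23]
wrist_force: [-0.2, 0.7, 0.2]
finger_gap: 93.7
```

```bash
cat > st.py <<'E'
from h import *
from cell import manip
s=manip.read_state();R=Ro.from_euler("xyz",s["eef_rot"]).as_matrix()
print(round(s["clock"],2),"pos",s["eef_pos"].round(1),"x",R[:,0].round(3),"z",R[:,2].round(3),"F",s["wrist_force"].round(1),"gap",round(s["finger_gap"],1))
E
python3 st.py
```

```text
2.8 pos [428.3 324.1  41.1] x [ 0.001  0.002 -1.   ] z [0.988 0.156 0.001] F [-0.2  0.7  0.2] gap 93.7
```

Emit:
{"fn": "jog_arm", "kwargs": {
  "moves": [
    [[0,2,-10,0,0,0],[0,0,-8,0,0,0],[0,0,0,0,0,0]]
  ]
}}

```text
clock: 3.1
eef_pos: [429.8, 326.8, 26.3]
eef_rot: [0.593, 1.563, 0.749]
wrist_force: [-0.2, -0.2, -0.7]
finger_gap: 94.0
```

Emit:
{"fn": "jog_arm", "kwargs": {
  "moves": [
    [[0,0,0,0,0,0]]
  ]
}}

```text
clock: 3.2
eef_pos: [430.2, 327.1, 27.1]
eef_rot: [0.568, 1.562, 0.724]
wrist_force: [0.3, 0.1, 0.6]
finger_gap: 94.1
```

Emit:
{"fn": "jog_arm", "kwargs": {
  "moves": [
    [[-1,-0.5,-4.2,0,0,0],[0,0,0,0,0,0]]
  ]
}}

```text
clock: 3.4
eef_pos: [429.5, 326.9, 23.7]
eef_rot: [0.543, 1.56, 0.699]
wrist_force: [0.1, 0.0, 0.8]
finger_gap: 93.7
```

```bash
python3 st.py;python3 st.py
```

```text
3.4 pos [429.5 326.9  23.7] x [ 0.008  0.007 -1.   ] z [0.988 0.156 0.009] F [0.1 0.  0.8] gap 93.7
3.4 pos [429.5 326.9  23.7] x [ 0.008  0.007 -1.   ] z [0.988 0.156 0.009] F [0.1 0.  0.8] gap 93.7
```

Emit:
{"fn": "jog_arm", "kwargs": {
  "moves": [
    [[-0.5,0,-1.3,0,0,0],[0,0,0,0,0,0],[0,0,0,0,0,0],[0,0,0,0,0,0]]
  ],
  "gripper": 0.33,
  "squeeze": 10
}}

```text
clock: 3.8
eef_pos: [429.1, 327.0, 22.8]
eef_rot: [0.538, 1.56, 0.694]
wrist_force: [-0.9, 0.9, 0.2]
finger_gap: 65.6
```

Emit:
{"fn": "jog_arm", "kwargs": {
  "moves": [
    [[0,0,0,0,0,0],[0,0,0,0,0,0],[0,0,0,0,0,0],[0,0,0,0,0,0]]
  ],
  "gripper": 0.1,
  "squeeze": 10
}}

```text
clock: 4.2
eef_pos: [429.1, 327.0, 22.8]
eef_rot: [0.539, 1.56, 0.695]
wrist_force: [0.2, -0.1, 0.3]
finger_gap: 57.5
```

```bash
python3 st.py
```

```text
4.2 pos [429.1 327.   22.8] x [ 0.009  0.007 -1.   ] z [0.988 0.156 0.01 ] F [ 0.2 -0.1  0.3] gap 57.5
```

Emit:
{"fn": "jog_arm", "kwargs": {
  "moves": [
    [[0,0,8,0,0,0],[0,0,25,0,0,0],[0,0,40,0,0,0],[0,0,40,0,0,0],[0,0,40,0,0,0]]
  ]
}}

```text
clock: 4.7
eef_pos: [426.1, 324.9, 177.5]
eef_rot: [1.534, 1.569, 1.691]
wrist_force: [-0.2, -0.1, -0.2]
finger_gap: 57.7
```

Emit:
{"fn": "jog_arm", "kwargs": {
  "moves": [
    [[0,0,30,0,0,0],[0,0,0,0,0,0]]
  ]
}}

```text
clock: 4.9
eef_pos: [427.1, 325.6, 215.6]
eef_rot: [0.546, 1.561, 0.702]
wrist_force: [-1.4, 0.4, -1.3]
finger_gap: 58.0
```

```bash
cat > inhand.py <<'E'
# held board in tool coordinates, top-face plane 15.8 mm ahead of the TCP
import sys
from h import *
from cell import manip
s,p,im,d=grab(manip,"wrist",sys.argv[1]);R=Ro.from_euler("xyz",s["eef_rot"]).as_matrix();t=s["eef_pos"]
n=R[:,0];c=n@t+15.8
m=cedar(im);m[300:]=0
n_,l,st,_=cv2.connectedComponentsWithStats(cv2.morphologyEx(m,cv2.MORPH_OPEN,np.ones((3,3))));
i=1+np.argmax(st[1:,4]);print("blob",st[i])
cs=cv2.findContours((l==i).astype(np.uint8),cv2.RETR_EXTERNAL,cv2.CHAIN_APPROX_NONE)[0][0][:,0]
X=(onplane(p,cs,n,c)-t)@R
print("tool y range",X[:,1].min(),X[:,1].max(),"z",X[:,2].min(),X[:,2].max())
print("rect",cv2.minAreaRect(X[:,1:].astype(np.float32)))
P,_=pts(p,d,l==i);P=(P-t)@R;A=np.c_[P[:,1:],np.ones(len(P))];k=np.linalg.lstsq(A,P[:,0],rcond=None)[0];print("plane x=a*y+b*z+c",k.round(3))
E
python3 inhand.py w3;python3 st.py
```

```text
blob [  228   109   106   191 19006]
tool y range -29.5969517732103 82.57297242546073 z -29.298210520327306 29.480642157477295
rect ((26.49414825439453, 0.11419105529785156), (112.1263427734375, 58.77638626098633), 0.05677223205566406)
plane x=a*y+b*z+c [5.0000e-03 9.0000e-03 1.5113e+01]
4.95 pos [426.6 325.3 213.5] x [ 0.006  0.005 -1.   ] z [0.988 0.156 0.006] F [-0.1  0.3 -0.8] gap 57.7
```

View pics/w3.png

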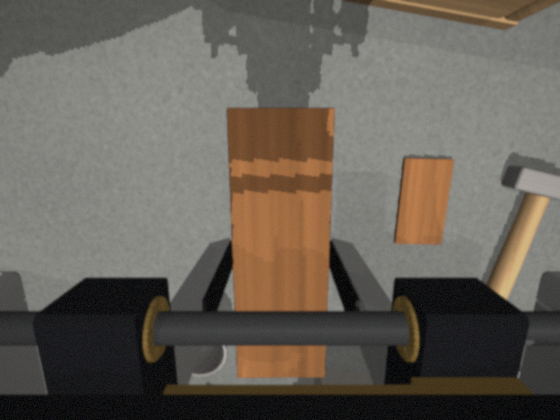

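The board is held flat and square, with its far end at row 108, i.e. tool y = +82.6. The board centre is therefore at tool y = −2.4.

Emit:
{"fn": "jog_arm", "kwargs": {
  "moves": [
    [[10,-25,20,0,-2,-1.3],[13,-42,20,0,-3.2,-1.3],[13,-42,10,0,-3.2,-1.3],[13,-42,0,0,-3.2,-1.3],[13,-42,0,0,-3.2,-1.3]]
  ]
}}

```text
clock: 5.45
eef_pos: [487.2, 128.5, 259.0]
eef_rot: [-0.099, 1.307, -0.053]
wrist_force: [0.2, 0.0, -0.6]
finger_gap: 57.9
```

Emit:
{"fn": "jog_arm", "kwargs": {
  "moves": [
    [[13,-42,0,0,-3.2,-1.3],[13,-42,0,0,-3.2,-1.3],[8,-30,0,0,-3.2,-1.3],[0,-15,0,0,0,0],[0,0,0,0,0,0]]
  ]
}}

```text
clock: 5.95
eef_pos: [519.4, -10.4, 252.4]
eef_rot: [-0.069, 1.14, -0.103]
wrist_force: [0.0, -0.2, 0.0]
finger_gap: 57.8
```

```bash
cat > goal.py <<'E'
# remaining shift and turn to a goal: args line(1/2), height along board normal, in-hand board centre: y, x(ahead of TCP)
import sys
from h import *
from cell import manip
k,hgt,by,bx=float(sys.argv[1]),float(sys.argv[2]),float(sys.argv[3]),float(sys.argv[4])
dx_=float(sys.argv[5]) if len(sys.argv)>5 else 0
Rh=Ro.from_euler("z",-1.43,degrees=True).as_matrix();ey=Rh[:,1]
Rd=Rh@Ro.from_euler("y",-35,degrees=True).as_matrix();Rb=Rh@Ro.from_euler("y",-25.4,degrees=True).as_matrix()
L=np.array([579.0,-6.4,143.4])-42*(2-k)*Rd[:,0]
C=L+(29+dx_)*Rd[:,0]+8.3*Rd[:,2]+hgt*Rb[:,2]
Rt=np.c_[-Rb[:,2],Rb[:,1],Rb[:,0]]
T=C-Rt@np.array([bx,by,0])
s=manip.read_state();R=Ro.from_euler("xyz",s["eef_rot"]).as_matrix()
print(round(s["clock"],2),"goal",T.round(1),"pos",s["eef_pos"].round(1),"SHIFT",(T-s["eef_pos"]).round(1),"TURN deg",np.degrees(Ro.from_matrix(Rt@R.T).as_rotvec()).round(2),"F",s["wrist_force"].round(1),"gap",round(s["finger_gap"],1))
E
python3 goal.py 1 30 -2.4 19.3
```

```text
5.95 goal [542.5  -3.1 187.3] pos [519.4 -10.4 252.4] SHIFT [ 23.1   7.3 -65.1] TURN deg [ 1.63 -0.81  0.85] F [ 0.  -0.2  0. ] gap 57.8
```

Emit:
{"fn": "jog_arm", "kwargs": {
  "moves": [
    [[11,4,-30,1,-0.4,0.5],[11,3,-30,0.6,-0.4,0.3],[0,0,0,0,0,0],[0,0,0,0,0,0]]
  ]
}}

```text
clock: 6.35
eef_pos: [540.6, -1.4, 189.0]
eef_rot: [0.002, 1.131, -0.024]
wrist_force: [-0.5, -0.0, -0.6]
finger_gap: 57.9
```

```bash
python3 goal.py 1 30 -2.4 19.3; python3 inhand.py w4
```

```text
6.35 goal [542.5  -3.1 187.3] pos [540.6  -1.4 189. ] SHIFT [ 1.9 -1.7 -1.7] TURN deg [-0.05 -0.22  0.03] F [-0.5 -0.  -0.6] gap 57.9
blob [  175   107   161   193 26345]
tool y range -29.599833356714345 83.53688510839348 z -56.44735801514328 29.74025358318478
rect ((26.97579002380371, -13.34494400024414), (113.10691833496094, 86.19377136230469), 0.029867898672819138)
plane x=a*y+b*z+c [ 1.3000e-02 -5.1500e-01  1.8683e+01]
```

View pics/w4.png

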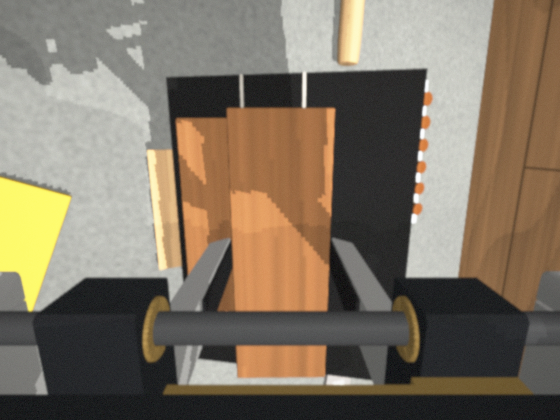

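Emit:
{"fn": "jog_arm", "kwargs": {
  "moves": [
    [[5,-1,-10,0,0,0],[5,-1,-9,0,-0.2,0],[2,0,-4,0,0,0],[0,0,0,0,0,0]]
  ]
}}

```text
clock: 6.8
eef_pos: [554.0, -3.0, 167.1]
eef_rot: [0.001, 1.124, -0.024]
wrist_force: [-0.1, 0.4, -0.3]
finger_gap: 58.1
```

```bash
python3 goal.py 1 3 -2 19.3
```

```text
6.8 goal [554.1  -3.8 162.9] pos [554.   -3.  167.1] SHIFT [ 0.1 -0.8 -4.3] TURN deg [-0.01  0.21 -0.02] F [-0.1  0.4 -0.3] gap 58.1
```

Emit:
{"fn": "jog_arm", "kwargs": {
  "moves": [
    [[0,-0.5,-2.5,0,0,0],[0,0,-1.5,0,0,0],[0,0,0,0,0,0]]
  ]
}}

```text
clock: 7.1
eef_pos: [554.1, -3.6, 163.2]
eef_rot: [0.0, 1.123, -0.024]
wrist_force: [0.0, -0.3, -0.6]
finger_gap: 57.3
```

Emit:
{"fn": "jog_arm", "kwargs": {
  "moves": [
    [[0.4,0,-0.9,0,0,0],[0,0,0,0,0,0]]
  ]
}}

```text
clock: 7.3
eef_pos: [554.5, -3.7, 162.6]
eef_rot: [0.0, 1.123, -0.025]
wrist_force: [-0.4, -1.2, -0.0]
finger_gap: 57.9
```

Emit:
{"fn": "jog_arm", "kwargs": {
  "moves": [
    [[0,0,0,0,0,0]]
  ]
}}

```text
clock: 7.4
eef_pos: [554.6, -3.7, 162.7]
eef_rot: [0.0, 1.123, -0.025]
wrist_force: [-0.1, -0.4, -0.6]
finger_gap: 57.8
```

```bash
python3 goal.py 1 0 -2 19.3
```

```text
7.4 goal [555.4  -3.8 160.2] pos [554.6  -3.7 162.7] SHIFT [ 0.8 -0.1 -2.5] TURN deg [ 0.    0.27 -0.01] F [-0.1 -0.4 -0.6] gap 57.8
```

Emit:
{"fn": "jog_arm", "kwargs": {
  "moves": [
    [[0.3,0,-0.9,0,0.2,0],[0,0,0,0,0,0]]
  ]
}}

```text
clock: 7.6
eef_pos: [554.9, -3.6, 161.9]
eef_rot: [-0.0, 1.126, -0.025]
wrist_force: [-0.4, -1.1, -1.3]
finger_gap: 57.5
```

Emit:
{"fn": "jog_arm", "kwargs": {
  "moves": [
    [[0.3,0,-0.8,0,0,0],[0,0,0,0,0,0]]
  ]
}}

```text
clock: 7.8
eef_pos: [555.2, -3.6, 161.0]
eef_rot: [0.0, 1.126, -0.025]
wrist_force: [0.3, -0.2, -1.1]
finger_gap: 57.7
```

```bash
python3 goal.py 1 0 -2 19.3
```

```text
7.8 goal [555.4  -3.8 160.2] pos [555.2  -3.6 161. ] SHIFT [ 0.1 -0.2 -0.8] TURN deg [ 0.    0.06 -0.01] F [ 0.3 -0.2 -1.1] gap 57.7
```

Emit:
{"fn": "jog_arm", "kwargs": {
  "moves": [
    [[0.2,0,-0.6,0,0,0],[0,0,0,0,0,0]]
  ]
}}

```text
clock: 8.0
eef_pos: [555.5, -3.6, 160.4]
eef_rot: [0.0, 1.126, -0.025]
wrist_force: [-0.2, 0.6, -0.4]
finger_gap: 57.9
```

Emit:
{"fn": "jog_arm", "kwargs": {
  "moves": [
    [[0.2,0,-0.5,0,0,0],[0,0,0,0,0,0]]
  ]
}}

```text
clock: 8.2
eef_pos: [555.6, -3.7, 160.2]
eef_rot: [-0.0, 1.126, -0.025]
wrist_force: [-2.7, -0.4, 1.4]
finger_gap: 57.6
```

```bash
python3 goal.py 1 0 -2 19.3; python3 inhand.py w5 | tail -1
python3 - <<'E'
from h import *
from cell import manip
s,p,im,d=grab(manip,"side","s1");cv2.imwrite("pics/s1c.png",cv2.resize(im[130:270,200:340],None,fx=4,fy=4,interpolation=cv2.INTER_CUBIC))
E
```

```text
8.2 goal [555.4  -3.8 160.2] pos [555.6  -3.7 160.2] SHIFT [-0.2 -0.1  0. ] TURN deg [ 0.01  0.07 -0.01] F [-2.7 -0.4  1.4] gap 57.6
plane x=a*y+b*z+c [ 5.0000e-03 -1.0200e-01  1.5763e+01]
```

View pics/s1c.png

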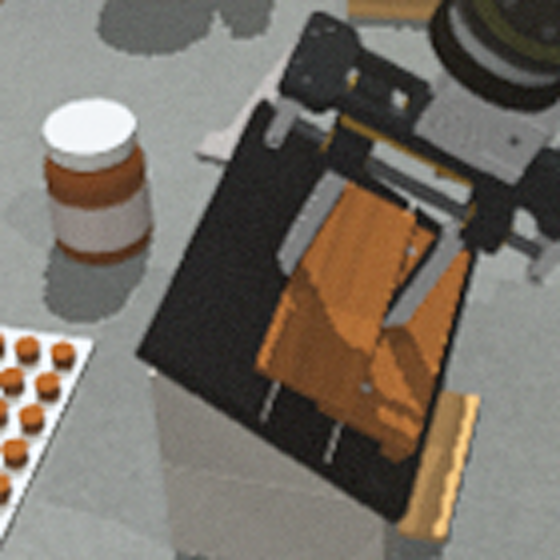

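Emit:
{"fn": "jog_arm", "kwargs": {
  "moves": [
    [[-0.1,0,-0.4,0,0,0],[0,0,0,0,0,0]]
  ]
}}

```text
clock: 8.5
eef_pos: [555.6, -3.7, 160.1]
eef_rot: [-0.0, 1.125, -0.025]
wrist_force: [-3.3, 0.4, 1.6]
finger_gap: 57.7
```

Emit:
{"fn": "jog_arm", "kwargs": {
  "moves": [
    [[0,0,0,0,0,0],[0,0,0,0,0,0]]
  ],
  "gripper": 0.33
}}

```text
clock: 8.7
eef_pos: [555.7, -3.7, 160.0]
eef_rot: [-0.0, 1.125, -0.025]
wrist_force: [-0.9, -0.0, -0.8]
finger_gap: 62.7
```

Emit:
{"fn": "jog_arm", "kwargs": {
  "moves": [
    [[-1.5,0,3,0,0,0],[-4,0,9,0,0,0],[-10,0,20,0,0,0],[-15,0,35,0,0,0],[-15,0,35,0,0,0]]
  ]
}}

```text
clock: 9.2
eef_pos: [506.9, -3.5, 261.8]
eef_rot: [0.001, 1.134, -0.024]
wrist_force: [0.2, 0.3, 0.2]
finger_gap: 62.7
```

Emit:
{"fn": "jog_arm", "kwargs": {
  "moves": [
    [[2,-43,0,0,3,0],[2,-43,0,0,3,0],[2,-43,0,0,3,0],[2,-43,0,0,3,0],[2,-43,-10,0,3,0]]
  ],
  "gripper": 1
}}

```text
clock: 9.7
eef_pos: [515.0, -221.1, 265.3]
eef_rot: [-0.04, 1.385, -0.054]
wrist_force: [0.2, 0.2, -0.2]
finger_gap: 93.5
```

Emit:
{"fn": "jog_arm", "kwargs": {
  "moves": [
    [[2,-43,-20,0,3,0],[2,-43,-25,0,3,0],[2,-43,-25,0,3,0.3],[2,-20,-10,0,1,0.3],[0,0,0,0,0,0]]
  ]
}}

```text
clock: 10.2
eef_pos: [520.5, -379.0, 185.4]
eef_rot: [-1.172, 1.56, -1.179]
wrist_force: [0.3, 1.4, 0.2]
finger_gap: 94.1
```

Emit:
{"fn": "jog_arm", "kwargs": {
  "moves": [
    [[0,0,0,0,0,0]]
  ]
}}

```text
clock: 10.3
eef_pos: [520.4, -378.8, 185.7]
eef_rot: [-1.152, 1.56, -1.159]
wrist_force: [-0.5, -0.3, 0.3]
finger_gap: 94.0
```

```bash
python3 st.py; cat > slope.py <<'E'
# boards on the roof, in slope coordinates (s up from eave, y, h out of deck), side camera
import sys
from h import *
from cell import manip
s,p,im,d=grab(manip,"side",sys.argv[1])
Rh=Ro.from_euler("z",-1.43,degrees=True).as_matrix();Rd=Rh@Ro.from_euler("y",-35,degrees=True).as_matrix()
L2=np.array([579.0,-6.4,143.4])
for f in ("side0",sys.argv[1]):
    p,im,d=load(f);m=cedar(im);q=np.zeros_like(m);q[150:262,230:325]=1
    X,uv=pts(p,d,(m>0)&(q>0));S=(X-L2)@Rd+[84,0,0]
    k=(S[:,2]>-5)&(S[:,2]<30)&(abs(S[:,1])<100)&(S[:,0]>-15);S=S[k];uv=uv[k]
    print(f,len(S))
    for y0 in(-70,-40,0,40,70):
        a=S[abs(S[:,1]-y0)<12];print(" y",y0,"s range",np.percentile(a[:,0],[1,99]).round(1),[(int(t),a[abs(a[:,0]-t)<4][:,2].mean().round(1) if (abs(a[:,0]-t)<4).any() else None) for t in range(0,130,10)])
    for t in range(5,130,10):
        a=S[abs(S[:,0]-t)<5]
        if len(a)>20: print(" s",t,"y ends",np.percentile(a[:,1],[.5,99.5]).round(1))
cv2.imwrite(f"pics/{sys.argv[1]}c.png",cv2.resize(im[140:270,220:340],None,fx=5,fy=4,interpolation=cv2.INTER_CUBIC))
E
python3 slope.py s2; python3 - <<'E'
from h import *
from cell import manip
s,p,im,d=grab(manip,"wrist","w6")
for r in rects(p,im,7):
    if 45<max(r[2])<260: print(r[0],np.round(r[1],1),np.round(r[2],1),round(r[3],1))
E
```

```text
10.3 pos [ 520.4 -378.8  185.7] x [ 0.004 -0.01  -1.   ] z [ 1.    -0.007  0.004] F [-0.5 -0.3  0.3] gap 94.0
side0 1286
 y -70 s range [ 0.6 57.2] [(0, np.float64(16.6)), (10, np.float64(15.0)), (20, np.float64(13.0)), (30, np.float64(11.5)), (40, np.float64(10.6)), (50, np.float64(7.9)), (60, np.float64(4.0)), (70, None), (80, None), (90, None), (100, None), (110, None), (120, None)]
 y -40 s range [ 1.2 56.9] [(0, np.float64(16.1)), (10, np.float64(14.7)), (20, np.float64(13.2)), (30, np.float64(11.6)), (40, np.float64(10.3)), (50, np.float64(8.5)), (60, np.float64(3.0)), (70, None), (80, None), (90, None), (100, None), (110, None), (120, None)]
 y 0 s range [ 1.  56.9] [(0, np.float64(16.6)), (10, np.float64(15.6)), (20, np.float64(13.1)), (30, np.float64(11.4)), (40, np.float64(9.6)), (50, np.float64(8.5)), (60, np.float64(4.2)), (70, None), (80, None), (90, None), (100, None), (110, None), (120, None)]
 y 40 s range [-12.4  57.1] [(0, np.float64(16.2)), (10, np.float64(14.9)), (20, np.float64(13.4)), (30, np.float64(11.6)), (40, np.float64(10.5)), (50, np.float64(8.2)), (60, np
[... 1719 characters left out ...]
, np.float64(8.6)), (100, np.float64(3.9)), (110, None), (120, None)]
 y 70 s range [-3.6 98.7] [(0, np.float64(16.4)), (10, np.float64(13.6)), (20, np.float64(13.4)), (30, np.float64(11.4)), (40, np.float64(11.6)), (50, np.float64(15.3)), (60, np.float64(13.0)), (70, np.float64(11.8)), (80, np.float64(10.1)), (90, np.float64(8.9)), (100, np.float64(4.1)), (110, None), (120, None)]
 s 5 y ends [-83.9  85.2]
 s 15 y ends [-85.   84.1]
 s 25 y ends [-84.3  84.8]
 s 35 y ends [-85.6  84.2]
 s 45 y ends [-81.2  86.3]
 s 55 y ends [-82.1  86.5]
 s 65 y ends [-83.4  85.7]
 s 75 y ends [-95.   86.9]
 s 85 y ends [-83.2  86.2]
 s 95 y ends [-90.1  86.1]
[284. 199.] [ 525.2 -386.9] [167.2  56.7] 89.2
```

View pics/s2c.png

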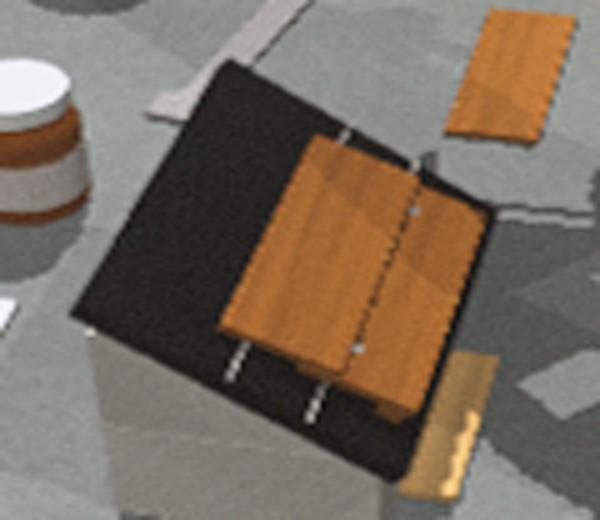

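Board 1's upper edge is 41.8 mm above the nailed board's. It lies level and snug, and it sits about 1.6 mm to +y. Next is board B.

Emit:
{"fn": "jog_arm", "kwargs": {
  "moves": [
    [[3,-5,-35,-0.3,0,-0.3],[2,-3,-35,-0.3,0,0],[0,0,-35,0,0,0],[0,0,-30,0,0,0],[0,0,0,0,0,0]]
  ]
}}

```text
clock: 10.9
eef_pos: [528.3, -382.3, 56.3]
eef_rot: [-1.046, 1.538, -1.053]
wrist_force: [-0.1, 0.3, 0.5]
finger_gap: 94.4
```

Emit:
{"fn": "jog_arm", "kwargs": {
  "moves": [
    [[0,0,0,0,0,0]]
  ]
}}

```text
clock: 11.0
eef_pos: [529.1, -382.0, 58.4]
eef_rot: [-1.022, 1.536, -1.028]
wrist_force: [-0.5, 0.0, 0.5]
finger_gap: 94.0
```

```bash
python3 st.py
```

```text
11.0 pos [ 529.1 -382.    58.4] x [ 0.018 -0.03  -0.999] z [ 1.    -0.006  0.018] F [-0.5  0.   0.5] gap 94.0
```

Emit:
{"fn": "jog_arm", "kwargs": {
  "moves": [
    [[-2,-3,-12,0.9,0.5,0],[-2,-2,-12,0.8,0.5,0],[0,0,0,0,0,0],[0,0,0,0,0,0]]
  ]
}}

```text
clock: 11.4
eef_pos: [526.6, -388.3, 38.2]
eef_rot: [-0.346, 1.566, -0.352]
wrist_force: [0.9, 0.1, 0.3]
finger_gap: 94.1
```

```bash
python3 st.py
```

```text
11.4 pos [ 526.6 -388.3   38.2] x [ 0.005 -0.002 -1.   ] z [ 1.    -0.006  0.005] F [0.9 0.1 0.3] gap 94.1
```

Emit:
{"fn": "jog_arm", "kwargs": {
  "moves": [
    [[-1,1,-10,0,0.2,-0.3],[0,0,-3,0,0,0],[0,0,0,0,0,0],[0,0,0,0,0,0]]
  ]
}}

```text
clock: 11.8
eef_pos: [525.6, -387.3, 24.6]
eef_rot: [-0.981, 1.568, -0.992]
wrist_force: [0.7, 0.1, -0.1]
finger_gap: 94.0
```

```bash
python3 st.py
```

```text
11.8 pos [ 525.6 -387.3   24.6] x [ 0.001 -0.002 -1.   ] z [ 1.    -0.012  0.002] F [ 0.7  0.1 -0.1] gap 94.0
```

Emit:
{"fn": "jog_arm", "kwargs": {
  "moves": [
    [[-0.3,0,-1.8,0,0,0],[0,0,0,0,0,0],[0,0,0,0,0,0],[0,0,0,0,0,0]]
  ],
  "gripper": 0.33,
  "squeeze": 10
}}

```text
clock: 12.2
eef_pos: [525.5, -387.4, 23.1]
eef_rot: [-0.924, 1.567, -0.936]
wrist_force: [-0.2, 0.3, -0.7]
finger_gap: 65.4
```

Emit:
{"fn": "jog_arm", "kwargs": {
  "moves": [
    [[0,0,0,0,0,0],[0,0,0,0,0,0],[0,0,0,0,0,0],[0,0,0,0,0,0]]
  ],
  "gripper": 0.1,
  "squeeze": 10
}}

```text
clock: 12.6
eef_pos: [525.5, -387.4, 23.2]
eef_rot: [-0.915, 1.567, -0.926]
wrist_force: [0.5, -0.3, -1.2]
finger_gap: 57.6
```

Emit:
{"fn": "jog_arm", "kwargs": {
  "moves": [
    [[0,0,8,0,0,0],[0,0,25,0,0,0],[0,0,40,0,0,0],[0,0,40,0,0,0],[0,0,40,0,0,0]]
  ]
}}

```text
clock: 13.1
eef_pos: [522.7, -385.1, 176.8]
eef_rot: [2.569, 1.563, 2.557]
wrist_force: [0.3, -0.3, -0.4]
finger_gap: 57.7
```

Emit:
{"fn": "jog_arm", "kwargs": {
  "moves": [
    [[0,0,40,0,0,0],[0,0,40,0,0,0],[0,0,0,0,0,0]]
  ]
}}

```text
clock: 13.4
eef_pos: [523.0, -385.3, 268.9]
eef_rot: [-0.935, 1.568, -0.947]
wrist_force: [-0.1, -0.3, -0.5]
finger_gap: 57.4
```

```bash
python3 inhand.py w7; python3 st.py
```

```text
blob [  228   106   106   194 19229]
tool y range -29.56694768431317 84.1043289460687 z -29.157776126770777 29.366929197628565
rect ((27.273780822753906, 0.13223838806152344), (113.62842559814453, 58.537628173828125), 0.055122554302215576)
plane x=a*y+b*z+c [-2.7000e-02  1.0000e-03  1.6417e+01]
13.45 pos [ 522.6 -385.   265.8] x [-0.001 -0.    -1.   ] z [ 1.    -0.012 -0.001] F [ 0.   0.  -2.3] gap 57.7
```

Emit:
{"fn": "jog_arm", "kwargs": {
  "moves": [
    [[5,25,5,0,-2,0],[5,42,2,0,-3,0],[5,42,0,0,-3,0],[5,42,0,0,-3,0],[5,42,0,0,-3,0]]
  ]
}}

```text
clock: 13.95
eef_pos: [545.3, -188.8, 266.6]
eef_rot: [0.035, 1.327, 0.017]
wrist_force: [1.2, -0.2, -1.1]
finger_gap: 57.8
```

Emit:
{"fn": "jog_arm", "kwargs": {
  "moves": [
    [[5,42,0,0,-3,0],[5,42,0,0,-3,0],[5,42,0,0,-3,-0.7],[0,30,0,0,-2,0],[0,0,0,0,0,0]]
  ]
}}

```text
clock: 14.45
eef_pos: [556.7, -22.0, 261.3]
eef_rot: [0.04, 1.132, 0.012]
wrist_force: [0.2, -0.8, 0.7]
finger_gap: 58.2
```

Emit:
{"fn": "jog_arm", "kwargs": {
  "moves": [
    [[0,0,0,0,0,0]]
  ]
}}

```text
clock: 14.55
eef_pos: [556.3, -21.5, 260.6]
eef_rot: [0.04, 1.134, 0.013]
wrist_force: [0.2, 0.5, -1.0]
finger_gap: 57.9
```

```bash
python3 goal.py 2 25 1.0 19.7;python3 inhand.py w8
```

```text
14.55 goal [578.8  -7.4 207.2] pos [556.3 -21.5 260.6] SHIFT [ 22.5  14.1 -53.4] TURN deg [-0.97 -0.34 -0.11] F [ 0.2  0.5 -1. ] gap 57.9
blob [  422     0   138   300 34398]
tool y range -29.749406580550975 133.63047530264313 z 81.12698335111924 168.43597337193341
rect ((52.18705749511719, 125.02081298828125), (82.97530364990234, 165.5137481689453), 88.234619140625)
plane x=a*y+b*z+c [-5.100000e-02 -2.122000e+00  1.836689e+03]
```

Emit:
{"fn": "jog_arm", "kwargs": {
  "moves": [
    [[11,7,-25,-0.5,-0.2,0],[11,7,-25,-0.5,-0.2,-0.1],[0,0,0,0,0,0],[0,0,0,0,0,0]]
  ]
}}

```text
clock: 15.0
eef_pos: [579.1, -11.9, 209.1]
eef_rot: [-0.004, 1.128, -0.033]
wrist_force: [-0.2, -0.7, 0.2]
finger_gap: 57.7
```

```bash
python3 goal.py 2 25 1.0 19.7; sed -i 's/^m=cedar(im);m\[300:\]=0/m=cedar(im);m[300:]=0\nv,u=np.nonzero(m);o,r=rays(p,np.c_[u,v]);Q=(o+r*d[v,u][:,None]-t)@R;m[v,u]=255*(abs(Q[:,0]-16)<6)*(abs(Q[:,2])<40)/' inhand.py; python3 inhand.py w9
```

```text
15.0 goal [578.8  -7.4 207.2] pos [579.1 -11.9 209.1] SHIFT [-0.3  4.5 -1.9] TURN deg [ 0.09 -0.05  0.3 ] F [-0.2 -0.7  0.2] gap 57.7
blob [  227   105   108   195 19645]
tool y range -29.617677326144765 84.53802857225085 z -28.832722645135835 29.641862120405115
rect ((27.460315704345703, 0.43343162536621094), (114.0993881225586, 58.49002456665039), 0.0576443150639534)
plane x=a*y+b*z+c [-3.0000e-03  2.0000e-03  1.5542e+01]
```

Emit:
{"fn": "jog_arm", "kwargs": {
  "moves": [
    [[4,2.5,-9,0,0,0.3],[4,2,-8,0,0,0],[1.5,0,-3,0,0,0],[0,0,0,0,0,0],[0,0,0,0,0,0]]
  ]
}}

```text
clock: 15.55
eef_pos: [589.6, -8.7, 190.3]
eef_rot: [-0.003, 1.125, -0.03]
wrist_force: [0.2, -0.2, -0.3]
finger_gap: 57.7
```

```bash
python3 goal.py 2 3 0.7 19.5
```

```text
15.55 goal [588.3  -7.3 187.2] pos [589.6  -8.7 190.3] SHIFT [-1.3  1.3 -3.1] TURN deg [0.09 0.13 0.08] F [ 0.2 -0.2 -0.3] gap 57.7
```

Emit:
{"fn": "jog_arm", "kwargs": {
  "moves": [
    [[-1.2,1.2,-2,0.1,0.1,0.1],[0,0,-1,0,0,0],[0,0,0,0,0,0],[0,0,0,0,0,0]]
  ]
}}

```text
clock: 15.95
eef_pos: [588.3, -7.3, 187.6]
eef_rot: [0.001, 1.126, -0.024]
wrist_force: [0.5, -0.4, -1.0]
finger_gap: 57.8
```

```bash
python3 goal.py 2 0 0.7 19.5
```

```text
15.95 goal [589.6  -7.4 184.4] pos [588.3  -7.3 187.6] SHIFT [ 1.3 -0.  -3.2] TURN deg [-0.02  0.07 -0.03] F [ 0.5 -0.4 -1. ] gap 57.8
```

Emit:
{"fn": "jog_arm", "kwargs": {
  "moves": [
    [[0.5,0,-1,0,0.05,0],[0.4,0,-0.9,0,0,0],[0,0,0,0,0,0]]
  ]
}}

```text
clock: 16.25
eef_pos: [589.3, -7.3, 185.8]
eef_rot: [0.001, 1.127, -0.024]
wrist_force: [-0.3, -0.2, -0.7]
finger_gap: 57.8
```

Emit:
{"fn": "jog_arm", "kwargs": {
  "moves": [
    [[0.2,0,-0.5,0,0,0],[0,0,0,0,0,0]]
  ]
}}

```text
clock: 16.45
eef_pos: [589.5, -7.3, 185.2]
eef_rot: [0.001, 1.127, -0.024]
wrist_force: [-0.4, 0.1, -0.3]
finger_gap: 57.5
```

```bash
python3 goal.py 2 0 0.7 19.5
```

```text
16.45 goal [589.6  -7.4 184.4] pos [589.5  -7.3 185.2] SHIFT [ 0.1 -0.  -0.8] TURN deg [-0.02  0.03 -0.03] F [-0.4  0.1 -0.3] gap 57.5
```

Emit:
{"fn": "jog_arm", "kwargs": {
  "moves": [
    [[0,0,-0.5,0,0,0],[0,0,0,0,0,0]]
  ]
}}

```text
clock: 16.65
eef_pos: [589.5, -7.4, 184.7]
eef_rot: [0.001, 1.127, -0.024]
wrist_force: [0.6, -0.2, -0.6]
finger_gap: 57.4
```

Emit:
{"fn": "jog_arm", "kwargs": {
  "moves": [
    [[0.1,0,-0.4,0,0,0],[0,0,0,0,0,0]]
  ]
}}

```text
clock: 16.85
eef_pos: [589.7, -7.3, 184.4]
eef_rot: [0.001, 1.127, -0.024]
wrist_force: [-2.3, 0.6, -0.2]
finger_gap: 57.5
```

```bash
python3 goal.py 2 0 0.7 19.5
```

```text
16.85 goal [589.6  -7.4 184.4] pos [589.7  -7.3 184.4] SHIFT [-0. -0.  0.] TURN deg [-0.02  0.04 -0.03] F [-2.3  0.6 -0.2] gap 57.5
```

Emit:
{"fn": "jog_arm", "kwargs": {
  "moves": [
    [[-0.1,0,-0.4,0,0,0],[0,0,0,0,0,0]]
  ]
}}

```text
clock: 17.05
eef_pos: [589.7, -7.3, 184.4]
eef_rot: [0.001, 1.126, -0.024]
wrist_force: [-1.8, 0.8, 0.7]
finger_gap: 57.6
```

Emit:
{"fn": "jog_arm", "kwargs": {
  "moves": [
    [[0,0,0,0,0,0],[0,0,0,0,0,0]]
  ],
  "gripper": 0.33
}}

```text
clock: 17.25
eef_pos: [589.7, -7.3, 184.3]
eef_rot: [0.001, 1.126, -0.024]
wrist_force: [0.6, -0.7, 0.0]
finger_gap: 62.6
```

Emit:
{"fn": "jog_arm", "kwargs": {
  "moves": [
    [[-1.5,0,3,0,0,0],[-4,0,9,0,0,0],[-10,0,20,0,0,0],[-15,0,35,0,0,0],[-15,0,35,0,0,0]]
  ]
}}

```text
clock: 17.75
eef_pos: [540.9, -7.2, 286.0]
eef_rot: [0.002, 1.135, -0.023]
wrist_force: [0.7, -0.0, -0.8]
finger_gap: 62.8
```

Emit:
{"fn": "jog_arm", "kwargs": {
  "moves": [
    [[-10,-45,0,0,3,0],[-10,-45,0,0,3,0],[-10,-45,0,0,3,0],[-10,-45,0,0,3,0],[-10,-45,0,0,3,0]]
  ]
}}

```text
clock: 18.25
eef_pos: [487.0, -233.9, 298.1]
eef_rot: [-0.031, 1.389, -0.044]
wrist_force: [0.1, 0.3, -0.4]
finger_gap: 62.7
```

Emit:
{"fn": "jog_arm", "kwargs": {
  "moves": [
    [[-10,-45,0,0,3,0],[-10,-45,0,0,3,0],[0,0,0,0,0,0]]
  ]
}}

```text
clock: 18.55
eef_pos: [463.4, -331.3, 300.2]
eef_rot: [-0.106, 1.498, -0.123]
wrist_force: [-0.2, 0.3, -1.4]
finger_gap: 62.3
```

```bash
python3 slope.py s3 | sed -n '/s3/,$p'
```

```text
s3 3277
 y -70 s range [  1.1 140.8] [(0, np.float64(15.8)), (10, np.float64(14.6)), (20, np.float64(13.2)), (30, np.float64(11.6)), (40, np.float64(13.1)), (50, np.float64(15.4)), (60, np.float64(13.9)), (70, np.float64(12.0)), (80, np.float64(10.3)), (90, np.float64(15.6)), (100, np.float64(13.5)), (110, np.float64(11.8)), (120, np.float64(10.7))]
 y -40 s range [  2.  140.7] [(0, np.float64(15.7)), (10, np.float64(15.1)), (20, np.float64(13.4)), (30, np.float64(11.7)), (40, np.float64(12.5)), (50, np.float64(15.5)), (60, np.float64(13.6)), (70, np.float64(11.8)), (80, np.float64(11.1)), (90, np.float64(15.7)), (100, np.float64(14.2)), (110, np.float64(11.7)), (120, np.float64(10.5))]
 y 0 s range [  2.2 140.7] [(0, np.float64(16.2)), (10, np.float64(14.6)), (20, np.float64(13.2)), (30, np.float64(11.5)), (40, np.float64(12.7)), (50, np.float64(15.1)), (60, np.float64(13.5)), (70, np.float64(11.8)), (80, np.float64(11.2)), (90, np.float64(15.2)), (100, np.float64(13.6)), (110, np.float64(12.2)), (120, np.float64(10.2))]
 y 40 s range [  0.8 140.5] [(0, np.float64(16.0)), (10, np.fl
[... 276 characters left out ...]
6))]
 y 70 s range [  0.8 141. ] [(0, np.float64(16.5)), (10, np.float64(14.2)), (20, np.float64(13.5)), (30, np.float64(11.2)), (40, np.float64(12.9)), (50, np.float64(15.3)), (60, np.float64(13.3)), (70, np.float64(11.9)), (80, np.float64(10.7)), (90, np.float64(16.0)), (100, np.float64(12.9)), (110, np.float64(12.2)), (120, np.float64(10.1))]
 s 5 y ends [-85.   84.4]
 s 15 y ends [-84.7  84.4]
 s 25 y ends [-83.9  84.9]
 s 35 y ends [-87.   84.6]
 s 45 y ends [-80.5  86.5]
 s 55 y ends [-83.3  86.1]
 s 65 y ends [-86.1  86.4]
 s 75 y ends [-84.   86.1]
 s 85 y ends [-84.8  87.1]
 s 95 y ends [-82.9  85.6]
 s 105 y ends [-84.8  84.9]
 s 115 y ends [-86.   84.6]
 s 125 y ends [-95.5  84.7]
```

View pics/s3c.png

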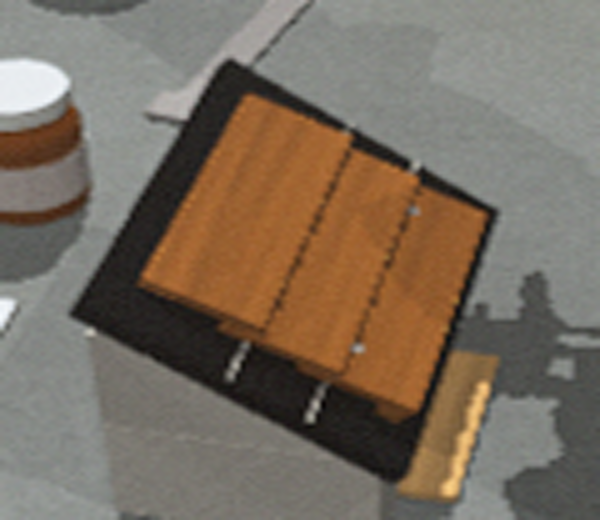

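```bash
python3 -c "
from cell import manip
manip.sign_off()"
```

```text
the job is handed in; nothing more can be done
```

Both cedar boards are on the roof, the first on the lower line and the second on the upper, and the job is handed in at about 18.6 s of the 64 s allowed. I gripped both at a 10 N setting and set them down with about 3 to 4 N of contact force. I left the offcut and the other things alone.

Final side-camera check after I backed the arm away:

| Check | Result |
|---|---|
| Spacing of upper edges (nailed board to first, first to second) | 41.8 mm and 41.9 mm, against 42 mm wanted |
| Level along the lines | edge position the same to about 0.5 mm along each board |
| Height above the deck | both match the nailed board to about 0.5 mm, so they lie snug |
| Centred across the roof | second board within about 0.5 mm of the nailed board; first about 1.6 mm to the left |

- **Left as is:** I did not correct the 1.6 mm offset of the first board.
- **Disagreement:** The wrist and side cameras differed by about 2 mm on where the hive's middle is. I used the value that the nailed board's end and the side view agreed on.

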